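Tip the tall printing block onto its back on the print board

TASK

Slide the taller of the two carved wooden printing blocks across the table until its foot stands squarely and right up against the edge of the print board that it faces, still upright; then tip it over that edge so that it lies flat on its back on the board, carved face up, square to that edge and with its foot end still at it, ready for inking. Do not pick the block up, and leave the shorter block and the little jar on the board alone.

Things in the scene. Friction and masses are not known exactly. Their poses are not given: they have to be found in the camera images.
- tall_block: The block to tip: a plain beech printing block standing on end, 90 mm tall, 70 mm wide, 50 mm thick, 0.17 to 0.34 kg. Origin: centre of its underside (foot) as it stands. z runs up its height, x through its thickness, y along its width. The carved face (raised frame and diamonds, flat on top) looks to its own -x, away from the board; the plain back looks to +x, towards the board. It starts about 15 to 55 mm off the board's edge and up to 10 degrees out of square with it.
- short_block: Bystander: a like carved printing block, only 58 mm tall, 70 mm wide, 50 mm thick, standing beside the tall one before the same edge (either may be on either side, 165 to 215 mm apart between centres). Origin: centre of its underside; axes as for the tall block.
- print_board: Low plywood print board with a grey felt top, screwed down: 240 mm deep, 380 mm wide, 12 mm thick. Its straight edge towards the blocks is the fence. Origin: the middle of that edge, at table height. x runs level from the edge across the board (the direction in which to push and tip), y along the edge, z up. Lies with x roughly along the robot's +y.
- dye_jar: Bystander: small loose glass jar with a black lid, 34 mm across and 45 mm tall, standing on the board about 50 mm in from the edge, midway between the two blocks' lanes. Origin: centre of its underside.

How it is judged (in metres and radians):
On the way:
1. the tall block stands upright against the board's edge: its foot within 10 mm of the edge and square to it within 10 degrees (x of tall_block in the frame of print_board between -0.035 and -0.015 m and angle between tall_block's own z axis and vertical below 0.1 rad and angle between the x axis of tall_block and the x axis of print_board, either way round below 0.175 rad), for 0.2 s.
At the end, for the whole second after the job is handed in: The tall block lies at rest flat on its back on the print board, carved face up within 10 degrees, its length square to the board's edge within 12 degrees, its foot end over that edge (no more than 35 mm before it or 30 mm beyond it) (angle between tall_block's own x axis and vertical above 2.967 rad and angle between the z axis of tall_block and the x axis of print_board, either way round below 0.21 rad and x of tall_block in the frame of print_board between -0.035 and 0.03 m and z of tall_block in the frame of print_board between 0.03 and 0.045 m and linear speed of tall_block below 0.01 m/s); the robot touches nothing.
It fails at once if the tall block is picked up (its foot more than 80 mm above the table) (height (world z) of tall_block above 0.08 m).
It fails at once if the shorter block is moved by more than 20 mm (distance of short_block from where it was at the start of the episode above 0.02 m).
It fails at once if the little jar is moved by more than 20 mm (distance of dye_jar from where it was at the start of the episode above 0.02 m).
It also fails if it takes over 40 s, if anything falls off the work surface, if the arm or the gripper's body presses on something with over 40 N, if the wrist force passes 120 N, or if a joint passes its speed limit or range.

ROBOT

A 6-joint arm with a two-finger parallel gripper is mounted at the origin on the work surface. World frame = base frame: x ahead of the robot, y to its left, z up, the work surface at z = 0. Lengths are in mm, angles in rad, forces in N, time in s.
With the tool pointing down it reaches from about 300 to 775 mm from the base axis. Payload 14.6 kg.
Tool frame: the origin (TCP) lies at the very end of the fingers, on their centre line; the grasp point (between the pads) lies 19 mm behind it; z points along the fingers, y is the line along which they close (so a half turn about z gives the same grasp; the last joint's range is limited). The gripper opens to 94 mm and grips with 3 to 60 N. Pads are 16 mm wide; open, the fingers measure 119 mm over their backs; the gripper's body (75 mm by 177 mm) begins 78 mm behind the grasp point.
Start: joints at [-1.232, 0.3, 1.521, -0, 1.321, -0.067], TCP at [217.107, -505.325, 172.646] pointing down, gripper open.
Joint ranges: [-3.03, 3.03], [-0.79, 2.21], [0.23, 2.52], [-1.04, 4.18], [0, 3.07], [-2.55, 2.55]. Speed limits (rad/s): [2.22, 2.22, 2.57, 3.14, 3.14, 3.14].

INTERFACE

Orientations are given as [roll, pitch, yaw] about the fixed x, y, z axes, in that order (R = Rz(yaw) Ry(pitch) Rx(roll)).
In Python, from cell import manip, camera, get_calibration gives the robot as it stands. The module is installed in compiled form; this text tells all that it offers.
- The arm moves only by the tool jog_arm, never from a script. Its argument "plan" is one flat list of numbers, 6 for each row, row after row: the shift along the world's x, y, z in m, then the turn, a rotation vector about the world's x, y, z in degrees. A call has 1 to 20 rows; each row is the pose to reach, as a shift and turn from the pose commanded when the call began; what a row does not reach only later rows make up. A row lasts 1/10 s, in which the tool goes at most 50 mm and 8.59 degrees, less where a joint would pass 70% of its speed; a pose out of reach is approached as far as the arm can. A call with a gripper value outside its range is refused whole. "claw" is the finger opening in m, from 0 to 0.094, set as the call begins (left out, the last holds). The fingers move at their own pace and stop on an object; "force" is the grip in N (left out, the last holds). Time passes only in rows, so rows that repeat a pose let the fingers close. It gives the time, the measured TCP pose, the force, the opening and the grip force at its end, in the units of the state.
- manip.read_state(): the state, without advancing time (a new reading comes with each control period).
- camera(name): name is "scene" or "top" or "wrist"; returns (picture, depth): 384x512x3 uint8, red, green, blue; 384x512 float32, mm along the optical axis (not along the pixel's ray), 0 where there is no reading.
- get_calibration(name): a dict with "fx", "fy", "cx", "cy" (pixels), "k1" (the pictures are not rectified: a ray, as slopes to the right and down, at radius r is drawn at 1 + k1 r^2 times it, then the intrinsics apply), "origin" and "attitude" of the camera in the world. Camera axes: x right, y down, z forward; pixel columns grow to the right and rows downward; lengths in mm; the calibration is good to about 2 mm. A picture is of the moment at which its call begins: read the wrist's pose just before it. get_calibration takes no time and is no camera call; for the wrist camera it gives the pose at the moment of the call.
- manip.sign_off(): hands the job in; it is judged then, once.
The state is a dict: "clock": time; "joints": joint angles; "qd": joint speeds; "effort": joint torques, N m; "eef_pos": TCP position; "eef_rot": TCP orientation; "wrist_force": force on the tool from outside, world axes, zero at the start; "moment": the same for the moment, N m; "finger_gap": finger opening in mm; "finger_force": force on a finger pad.
Only numpy, scipy, OpenCV 4.12 (cv2) and the standard library are available. Lean on these libraries where they do the work, as an engineer would, in place of code of your own. Each camera call takes 0.05 s, during which the arm holds its last target. There are 200 camera calls.

## Working session

There is one attempt and no reset: what is moved stays moved. The work goes in short steps, Python scripts to look and compute and a tool call to move; the robot and the scene stay as the last step left them, time stands still between calls to the robot, and variables do not carry over. Pictures are saved under pics/ and viewed, at most 10 in all, crops included, and the job is handed in when it is done.

Besides the shell and the picture viewer there is one more tool, called after "Emit:" as name(argument=value, ...) on one line, values as JSON. jog_arm: Moves the arm, as the interface text tells. Its arguments: {"type":"object","properties":{"plan":{"type":"array"},"claw":{"type":"number"},"force":{"type":"number"}},"required":["plan"]}

```bash
mkdir -p pics; cat > h.py <<'E'
import numpy as np, cv2
from cell import manip, camera, get_calibration
def cloud(name):
    c=get_calibration(name); im,d=camera(name)
    h,w=d.shape; u,v=np.meshgrid(np.arange(w),np.arange(h))
    K=np.array([[c['fx'],0,c['cx']],[0,c['fy'],c['cy']],[0,0,1.]])
    p=cv2.undistortPoints(np.stack([u,v],-1).reshape(-1,1,2).astype(float),K,np.array([c['k1'],0,0,0.])).reshape(h,w,2)
    P=np.dstack([p,np.ones((h,w))])*d[...,None]
    A=np.array(c['attitude'],float)
    if A.size==3:
        from scipy.spatial.transform import Rotation as R
        A=R.from_euler('xyz',A).as_matrix()
    P=P@A.reshape(3,3).T+np.array(c['origin'])
    P[d==0]=np.nan
    return im,d,P
E
python3 - <<'E'
from h import *
print(get_calibration('top'),get_calibration('scene'))
for n in('top','scene'):
    im,d,P=cloud(n); cv2.imwrite(f'pics/{n}0.png',im[...,::-1]); np.save(n+'.npy',P)
    print(n,(d>0).mean(),np.nanpercentile(P[...,2],[1,50,99]))
print(manip.read_state())
E
```

```text
{'fx': 436.68936787889646, 'fy': 436.68936787889646, 'cx': 261.4523758851107, 'cy': 195.48845178594624, 'k1': -0.14711015978910882, 'origin': array([452.87109712,  25.15852791, 680.95582875]), 'attitude': array([-2.91481733, -0.00473528, -1.79705395])} {'fx': 391.8233024788295, 'fy': 391.8233024788295, 'cx': 247.27593844697282, 'cy': 186.9246855691348, 'k1': -0.08715599128854482, 'origin': array([ 829.40941304, -412.32923433,  484.39582336]), 'attitude': array([-2.26943702, -0.0210981 ,  0.57879881])}
top 0.9958648681640625 [-6.10267613e+02  6.41740152e-02  6.37814640e+01]
scene 0.996002197265625 [-747.83070426    1.77105169  284.28029551]
{'clock': 0.1, 'joints': array([-1.23159166e+00,  3.00383005e-01,  1.52148959e+00, -1.23566441e-05,
        1.32070268e+00, -6.65881489e-02]), 'qd': array([-0.00160112, -0.00145641, -0.00318399,  0.000763  , -0.00086158,
        0.00199339]), 'effort': array([ 2.26321165e-03, -5.32634282e+01, -3.53280008e+01,  7.09765172e-02,
        2.35175702e-02, -8.00884709e-05]), 'eef_pos': array([ 217.02547487, -505.09205307,  172.17337419]), 'eef_rot': array([-3.14061142e+00, -5.34394065e-05,  4.05795859e-01]), 'wrist_force': array([ 0.61768014, -1.05522918,  0.02986414]), 'moment': array([ 0.06081453, -0.00592677, -0.00163837]), 'finger_force': 0.0, 'finger_gap': 93.93529129501769}
```

View pics/top0.png

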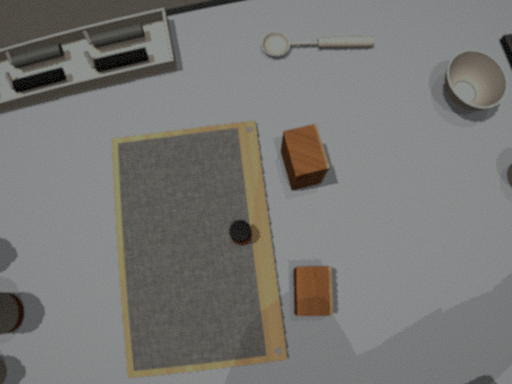

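View pics/scene0.png

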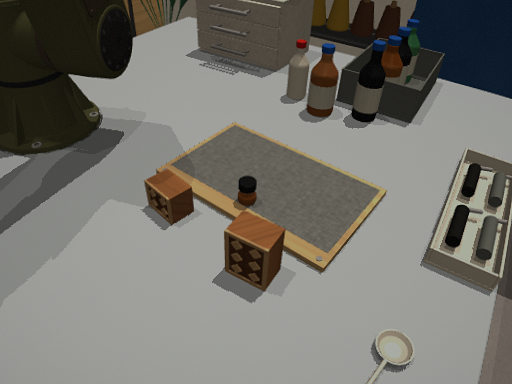

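The top view shows the tall block near (304,157), the short one near (313,291), the jar near (241,232), and the board's fence edge running from (255,123) to (283,358). The scene view confirms the carved faces look away from the board.

```bash
python3 - <<'E'
from h import *
P=np.load('top.npy'); z=P[...,2]; S=np.load('scene.npy')
def rect(P,lo,hi,box):
    m=(P[...,2]>lo)&(P[...,2]<hi); X,Y=P[...,0],P[...,1]
    m&=(X>box[0])&(X<box[1])&(Y>box[2])&(Y<box[3])
    n,l,s,_=cv2.connectedComponentsWithStats(m.astype('uint8'))
    k=1+np.argmax(s[1:,4]); q=P[l==k]
    r=cv2.minAreaRect(q[:,:2].astype('float32'))
    return s[k],np.median(q[:,2]),r,cv2.boxPoints(r).round(1).tolist()
for nm,PP in(('top',P),('scene',S)):
  for lo,hi in((80,100),(50,66),(6,18),(38,50)):
    try: print(nm,lo,rect(PP,lo,hi,(200,800,-250,250)))
    except Exception as e: print(nm,lo,e)
print([P[v,u].round(1).tolist() for v,u in((157,304),(291,313),(232,241),(130,257),(240,269),(350,281),(200,300))])
E
```

```text
top 80 (array([ 283,  123,   47,   55, 1720], dtype=int32), np.float64(89.45343954719095), ((638.2373046875, -85.51229858398438), (70.91603088378906, 50.785240173339844), 1.2118310928344727), [[602.2999877929688, -60.900001525878906], [603.2999877929688, -111.5999984741211], [674.2000122070312, -110.0999984741211], [673.2000122070312, -59.400001525878906]])
top 50 (array([ 296,  265,   37,   51, 1747], dtype=int32), np.float64(57.337865193688), ((442.4775390625, -51.575809478759766), (49.69795227050781, 70.35161590576172), 78.03849792480469), [[402.8999938964844, -68.5999984741211], [471.70001220703125, -83.19999694824219], [482.0, -34.599998474121094], [413.20001220703125, -20.0]])
top 6 (array([  112,   120,   175,   258, 36559], dtype=int32), np.float64(11.66566758886654), ((552.822998046875, 107.35592651367188), (241.1962432861328, 381.6897277832031), 84.52069854736328), [[351.29998779296875, 5.5], [731.2999877929688, -30.899999618530273], [754.2999877929688, 209.1999969482422], [374.3999938964844, 245.60000610351562]])
top 38 (array([288, 165,  38,  20,  79], dtype=int32), np.fl
[... 1106 characters left out ...]
, (243.02127075195312, 381.70330810546875), 84.4483871459961), [[350.70001220703125, 3.700000047683716], [730.5999755859375, -33.29999923706055], [754.0999755859375, 208.60000610351562], [374.20001220703125, 245.60000610351562]])
scene 38 (array([225, 249,  58,  27, 286], dtype=int32), np.float64(44.661693226318306), ((650.6403198242188, -102.67778778076172), (84.1949234008789, 40.97509765625), 35.98101806640625), [[604.5, -110.80000305175781], [628.5999755859375, -144.0], [696.7000122070312, -94.5], [672.7000122070312, -61.400001525878906]])
[[626.2, -79.7, 90.5], [441.7, -49.7, 58.2], [546.5, 30.8, 57.2], [715.9, -31.1, -0.2], [531.5, -8.1, 12.3], [367.2, 11.9, 11.1], [584.3, -71.7, -0.2]]
```

Emit:
jog_arm(plan=[0.415,0.358,0,0,0,61.3,0.415,0.358,0,0,0,61.3,0.415,0.358,0,0,0,61.3,0.415,0.358,0,0,0,61.3,0.415,0.358,0,0,0,61.3,0.415,0.358,0,0,0,61.3,0.415,0.358,0,0,0,61.3,0.415,0.358,0,0,0,61.3,0.415,0.358,0,0,0,61.3,0.415,0.358,0,0,0,61.3,0.415,0.358,0,0,0,61.3,0.415,0.358,0,0,0,61.3,0.415,0.358,0,0,0,61.3,0.415,0.358,0,0,0,61.3,0.415,0.358,0,0,0,61.3,0.415,0.358,0,0,0,61.3,0.415,0.358,0,0,0,61.3,0.415,0.358,0,0,0,61.3], claw=0.04)

```text
clock: 1.9
eef_pos: [631.9, -147.7, 172.8]
eef_rot: [3.141, 0.0, 1.475]
wrist_force: [-0.3, 0.1, 1.3]
finger_gap: 39.7
finger_force: 0.0
```

Emit:
jog_arm(plan=[0,0,-0.03,0,0,0,0,0,-0.06,0,0,0,0,0,-0.09,0,0,0,0,0,-0.12,0,0,0,0,0,-0.14,0,0,0,0,0,-0.15,0,0,0,0,0,-0.15,0,0,0])

```text
clock: 2.6
eef_pos: [631.6, -147.2, 21.6]
eef_rot: [-3.14, -0.0, 1.476]
wrist_force: [-0.7, -0.4, 0.0]
finger_gap: 39.8
finger_force: 0.0
```

```bash
python3 - <<'E'
from h import *
im,d=camera('scene'); cv2.imwrite('pics/s1.png',im[120:320,130:400,::-1].repeat(2,0).repeat(2,1))
E
```

```text
(no output)
```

View pics/s1.png

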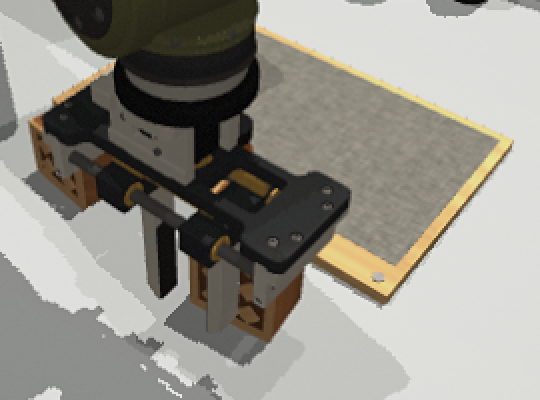

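The fingers stand upright in front of the carved face, the block at about (245,290) in the crop, clear of the short block. Now pushing.

Emit:
jog_arm(plan=[0.001,0.01,0,0,0,0,0.0015,0.015,0,0,0,0,0.0018,0.019,0,0,0,0,0.0022,0.023,0,0,0,0,0.0026,0.027,0,0,0,0,0.003,0.031,0,0,0,0,0.0033,0.035,0,0,0,0,0.0037,0.039,0,0,0,0,0.0041,0.043,0,0,0,0,0.0045,0.047,0,0,0,0,0.0049,0.051,0,0,0,0,0.0053,0.055,0,0,0,0,0.0055,0.057,0,0,0,0,0.0055,0.057,0,0,0,0])

```text
clock: 4.05
eef_pos: [638.7, -90.8, 24.9]
eef_rot: [3.138, 0.001, 1.476]
wrist_force: [-2.1, -6.5, 16.9]
finger_gap: 39.6
finger_force: 7.3
```

```bash
cat > m.py <<'E'
from h import *
def meas(n,lo,hi,box=(560,720,-125,120)):
    im,d,P=cloud(n); X,Y,Z=P[...,0],P[...,1],P[...,2]
    m=(Z>lo)&(Z<hi)&(X>box[0])&(X<box[1])&(Y>box[2])&(Y<box[3])
    k,l,s,_=cv2.connectedComponentsWithStats(m.astype('uint8'))
    k=1+np.argmax(s[1:,4]); q=P[l==k]
    M=np.array([541.3,-12.7]);b=np.array([.0953,.9954]);e=np.array([.9954,-.0957])
    q2=np.c_[(q[:,:2]-M)@b,(q[:,:2]-M)@e]
    print(n,'n',len(q),'z',np.median(q[:,2]),'b,e',cv2.minAreaRect(q2.astype('float32')),'b',np.percentile(q2[:,0],[.5,99.5]))
    return im
E
python3 - <<'E'
from m import *
for n in('top','scene'): meas(n,82,98)
E
```

```text
top n 819 z 89.33373693051419 b,e ((-11.589093208312988, 98.36392211914062), (71.30602264404297, 27.725723266601562), 88.37492370605469) b [-24.63085984   2.54864674]
scene n 133 z 87.68937674773974 b,e ((-40.960941314697266, 83.78411102294922), (10.613984107971191, 31.73957633972168), 11.497884750366211) b [-46.01627978 -34.2872206 ]
```

```bash
python3 - <<'E'
from h import *
im,d=camera('top'); a=im[100:240,220:360,::-1]
i2,d=camera('scene'); c=i2[150:300,180:330,::-1]
cv2.imwrite('pics/s2.png',np.hstack([cv2.resize(a,(390,390)),cv2.resize(c,(390,390))]))
E
```

```text
(no output)
```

View pics/s2.png

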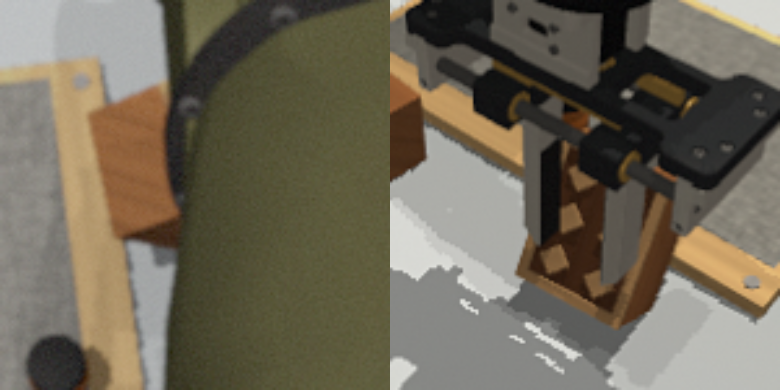

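Left: the top edge of the block overhangs the fence; right: the block leans towards the board, its foot raised in front. I'll measure the lean and look at the foot.

```bash
python3 - <<'E'
from h import *
print(manip.read_state()['wrist_force'],manip.read_state()['eef_pos'])
im,d,P=cloud('scene'); M=np.array([541.3,-12.7]);b=np.array([.0953,.9954]);e=np.array([.9954,-.0957])
B=(P[...,:2]-M)@b;E=(P[...,:2]-M)@e;Z=P[...,2]
for z in range(4,96,8):
    m=(abs(Z-z)<4)&(E>60)&(E<150)&(B>-90)&(B<20)
    if m.sum()>5: print(z,m.sum(),'b',np.percentile(B[m],[1,10,50,90,99]).round(1),'e',np.percentile(E[m],[1,99]).round(1))
# side face: where e near max
for z in range(4,90,10):
    m=(abs(Z-z)<5)&(E>131)&(E<150)&(B>-90)&(B<20)
    if m.sum()>5: print('side',z,m.sum(),np.percentile(B[m],[2,98]).round(1))
E
```

```text
[-2.12379301 -6.21723071 17.02080948] [638.71632278 -90.99837748  24.83012558]
4 1185 b [-89.6 -86.  -69.4 -12.9   0.2] e [ 61.9 149.6]
12 213 b [-49.5  -1.3   6.6  17.3  19.7] e [122.7 149.8]
20 41 b [-66.9 -59.7 -43.2 -28.3 -24.7] e [134.9 138.2]
28 263 b [-81.6 -80.  -76.2 -43.9 -22.7] e [ 70.2 139.1]
36 316 b [-79.1 -76.3 -71.3 -47.  -17.3] e [ 69.4 138.6]
44 317 b [-74.  -71.7 -67.1 -41.2 -15.7] e [ 69.3 138. ]
52 217 b [-68.5 -64.8 -61.  -35.4 -17.8] e [ 80.5 137.9]
60 187 b [-78.7 -72.5 -56.6 -38.3 -24.2] e [ 81.6 137.4]
68 257 b [-78.8 -78.  -54.2 -48.2 -27.6] e [ 76.1 137.6]
76 289 b [-79.1 -78.1 -47.8 -42.8 -25.3] e [ 74.6 137.8]
84 268 b [-79.2 -78.3 -44.5 -38.9 -27.7] e [ 72.  137.6]
92 226 b [-79.4 -78.2 -43.4 -34.1 -14.2] e [ 65.1 137.8]
side 4 603 [-88.4   0.1]
side 14 170 [-52.2  19.3]
side 24 73 [-77.4 -23. ]
side 34 113 [-76.8 -17.4]
side 44 107 [-69.7 -12.8]
side 54 91 [-64.2 -18.6]
side 64 71 [-78.4 -25.8]
side 74 116 [-78.7 -25. ]
side 84 111 [-79.1 -26.7]
```

```bash
python3 - <<'E'
from h import *
im,d,P=cloud('scene'); M=np.array([541.3,-12.7]);b=np.array([.0953,.9954]);e=np.array([.9954,-.0957])
B=(P[...,:2]-M)@b;E=(P[...,:2]-M)@e;Z=P[...,2]
for u in (238,251,264,268,274):
    print(u,[(v,int(B[v,u]),int(E[v,u]),int(Z[v,u])) for v in range(200,282,6)])
c=im[190:290,220:300,::-1]
cv2.imwrite('pics/s3.png',cv2.resize(c,(480,600),interpolation=cv2.INTER_CUBIC))
E
```

```text
238 [(200, -76, 84, 143), (206, -75, 83, 131), (212, -76, 83, 121), (218, -77, 84, 111), (224, -76, 83, 97), (230, -76, 84, 86), (236, -76, 84, 74), (242, -77, 85, 63), (248, -72, 81, 43), (254, -75, 83, 33), (260, -79, 87, 26), (266, -73, 81, 1), (272, -81, 89, 1), (278, -90, 96, 1)]
251 [(200, -94, 118, 174), (206, -37, 76, 99), (212, -38, 77, 89), (218, -44, 82, 84), (224, -46, 84, 75), (230, -53, 89, 71), (236, -57, 93, 64), (242, -59, 95, 54), (248, -62, 97, 46), (254, -68, 102, 41), (260, -71, 105, 33), (266, -78, 110, 30), (272, -68, 104, 1), (278, -77, 111, 1)]
264 [(200, -89, 133, 180), (206, -97, 139, 180), (212, -101, 143, 175), (218, -103, 144, 168), (224, -78, 128, 128), (230, -78, 129, 118), (236, -78, 129, 107), (242, -79, 131, 97), (248, -78, 131, 84), (254, -78, 131, 72), (260, -67, 125, 44), (266, -68, 127, 34), (272, -74, 131, 29), (278, -65, 126, 1)]Traceback (most recent call last):
  File "<stdin>", line 5, in <module>
ValueError: cannot convert float NaN to integer
```

```bash
python3 - <<'E'
from h import *
from scipy.spatial.transform import Rotation as R
c=get_calibration('scene');A=R.from_euler('xyz',c['attitude']).as_matrix();o=np.array(c['origin'])
K=np.array([[c['fx'],0,c['cx']],[0,c['fy'],c['cy']],[0,0,1.]])
def proj(X): return cv2.projectPoints(np.array([X],float),cv2.Rodrigues(A.T)[0],-A.T@o,K,np.array([c['k1'],0,0,0.]))[0].ravel().round(1)
e=np.array([.9954,-.0957,0]);b=np.array([.0953,.9954,0]);M=np.array([541.3,-12.7,0])
for z in(22,40,57): print('s1 tips seen (211,268),(237,285); z',z,[proj(M-133*b+(103+s)*e+[0,0,z]) for s in(-26,26)])
im,d,P=cloud('scene'); B=(P-M)@b;E=(P-M)@e;Z=P[...,2]
# front-face frame: fit plane to face pts
m=(E>70)&(E<137)&(Z>34)&(Z<95)&(B>-76)&(B<-20)
q=np.c_[B[m],E[m],Z[m]]
rng=np.random.default_rng(0);best=None
for _ in range(800):
    s=q[rng.choice(len(q),3,False)];n=np.cross(s[1]-s[0],s[2]-s[0])
    if np.linalg.norm(n)<50: continue
    n/=np.linalg.norm(n); k=(abs((q-s[0])@n)<1.2).sum()
    if best is None or k>best[0]: best=(k,n,s[0])
k,n,s=best; i=abs((q-s)@n)<1.2; n=np.linalg.svd(q[i]-q[i].mean(0))[2][2]
print(len(q),k,n,'tilt',np.degrees(np.arcsin(abs(n[2]))),'centre',q[i].mean(0))
c2=im[190:290,220:300,::-1]
cv2.imwrite('pics/s3.png',cv2.resize(c2,(480,600),interpolation=cv2.INTER_CUBIC))
E
```

```text
s1 tips seen (211,268),(237,285); z 22 [array([208.7, 280.9]), array([236.6, 300.8])]
s1 tips seen (211,268),(237,285); z 40 [array([208.1, 273.2]), array([236.6, 293.1])]
s1 tips seen (211,268),(237,285); z 57 [array([207.5, 265.5]), array([236.7, 285.6])]
1534 691 [-0.85445365  0.01033269  0.51942488] tilt 31.29368123272827 centre [-55.75745425 103.86065686  60.86001265]
```

View pics/s3.png

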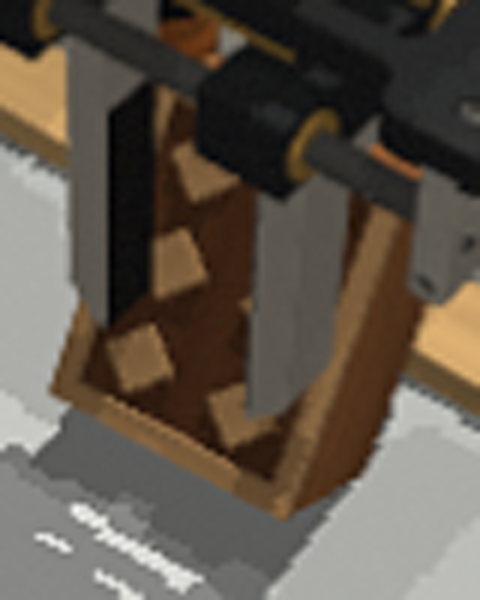

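The readout is off: the finger ends appear at true z about 57 mm when 22 is reported. So the push was too high and the block leans about 31°, close to balance. I'll ease it back by dragging the fingers down and back along the face.

Emit:
jog_arm(plan=[-0.0001,-0.0008,-0.0012,0,0,0,-0.0002,-0.0017,-0.0024,0,0,0,-0.0003,-0.0026,-0.0035,0,0,0,-0.0003,-0.0036,-0.0046,0,0,0,-0.0004,-0.0046,-0.0057,0,0,0,-0.0005,-0.0056,-0.0067,0,0,0,-0.0006,-0.0066,-0.0077,0,0,0,-0.0007,-0.0076,-0.0087,0,0,0,-0.0008,-0.0086,-0.0097,0,0,0,-0.0009,-0.0097,-0.0107,0,0,0,-0.001,-0.0108,-0.0117,0,0,0,-0.0011,-0.0119,-0.0127,0,0,0,-0.0012,-0.013,-0.0137,0,0,0,-0.0013,-0.0141,-0.0147,0,0,0,-0.0014,-0.0152,-0.0157,0,0,0,-0.0016,-0.0163,-0.0167,0,0,0,-0.0017,-0.0174,-0.0176,0,0,0,-0.0018,-0.0185,-0.0185,0,0,0,-0.0019,-0.0197,-0.0194,0,0,0,-0.002,-0.021,-0.02,0,0,0])

```text
clock: 6.4
eef_pos: [635.5, -111.2, 2.4]
eef_rot: [-3.141, -0.0, 1.476]
wrist_force: [0.2, -1.1, 0.2]
finger_gap: 40.3
finger_force: 0.0
```

```bash
cat > f.py <<'E'
from h import *
def face(box=(-130,0),zr=(8,95)):
    e=np.array([.9954,-.0957,0]);b=np.array([.0953,.9954,0]);M=np.array([541.3,-12.7,0])
    im,d,P=cloud('scene'); B=(P-M)@b;E=(P-M)@e;Z=P[...,2]
    m=(E>66)&(E<140)&(Z>zr[0])&(Z<zr[1])&(B>box[0])&(B<box[1])
    q=np.c_[B[m],E[m],Z[m]]; rng=np.random.default_rng(0);best=(0,)
    for _ in range(2000):
        s=q[rng.choice(len(q),3,False)];n=np.cross(s[1]-s[0],s[2]-s[0])
        if np.linalg.norm(n)<50: continue
        n/=np.linalg.norm(n); n*=-np.sign(n[0])
        if n[0]>-.7 or abs(n[1])>.3: continue
        k=(abs((q-s)@n)<1.2).sum()
        if k>best[0]: best=(k,n,s[0])
    k,n,s=best;i=abs((q-s)@n)<1.2;n=np.linalg.svd(q[i]-q[i].mean(0))[2][2];n*=-np.sign(n[0])
    print('pts',k,'tilt',np.degrees(np.arcsin(n[2])).round(1),'yaw',np.degrees(np.arctan2(-n[1],-n[0])).round(1),'centre',q[i].mean(0).round(1),'min/max',np.percentile(q[i],[2,98],axis=0).round(1))
    return im
if __name__=='__main__':
    face(); s=manip.read_state(); print(s['clock'],s['eef_pos'],s['wrist_force'])
E
python3 f.py
```

```text
Traceback (most recent call last):
  File "f.py", line 18, in <module>
    face(); s=manip.read_state(); print(s['clock'],s['eef_pos'],s['wrist_force'])
    ~~~~^^
  File "f.py", line 12, in face
    k=(abs((q-s)@n)<1.2).sum()
            ~^~
ValueError: operands could not be broadcast together with shapes (1727,3) (3,3)
```

```bash
sed -i 's/abs((q-s)@n)<1.2).sum/abs((q-s[0])@n)<1.2).sum/' f.py; python3 f.py; python3 - <<'E'
from h import *
im,d=camera('scene'); cv2.imwrite('pics/s4.png',cv2.resize(im[150:310,180:340,::-1],(600,600)))
E
```

```text
pts 399 tilt -0.2 yaw 2.9 centre [-73.6 104.1  42.7] min/max [[-76.   76.8   9.4]
 [-72.  137.4  84.5]]
6.5 [ 635.54318539 -111.42171713    2.52147397] [0.4415672  0.34522625 0.33481346]
```

View pics/s4.png

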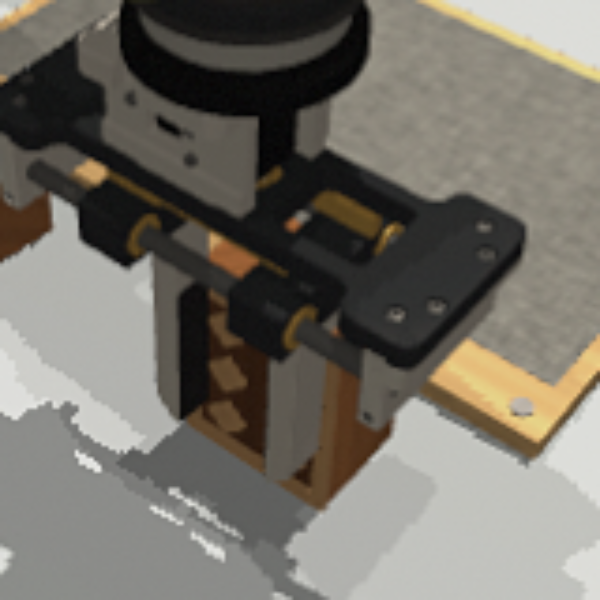

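The block is standing again, just in front of the fingers with its foot corners near (190,415) and (320,505). I'll check the fingertip height from depth before lowering.

```bash
python3 - <<'E'
from h import *
im,d,P=cloud('scene'); M=np.array([541.3,-12.7,0]);b=np.array([.0953,.9954,0]);e=np.array([.9954,-.0957,0])
B=(P-M)@b;E=(P-M)@e;Z=P[...,2]
for u in (223,226,229,252,255,258):
    print(u,[(v,)+tuple(np.nan_to_num([B[v,u],E[v,u],Z[v,u]]).astype(int)) for v in range(236,284,3)])
m=(B<-85)&(B>-102)&(E>65)&(E<145)&(Z>8); print(np.percentile(Z[m],[0,1,3]),B[m&(Z<60)].min(),np.median(B[m&(Z<60)]))
m=(B<-60)&(B>-130)&(E>150)&(E<210)&(Z>8);print('side bracket low',np.percentile(Z[m],[0,1,3]))
E
```

```text
223 [(236, np.int64(-99), np.int64(76), np.int64(87)), (239, np.int64(-99), np.int64(76), np.int64(81)), (242, np.int64(-99), np.int64(76), np.int64(75)), (245, np.int64(-99), np.int64(75), np.int64(68)), (248, np.int64(-99), np.int64(75), np.int64(62)), (251, np.int64(-98), np.int64(74), np.int64(54)), (254, np.int64(-99), np.int64(75), np.int64(49)), (257, np.int64(-73), np.int64(51), np.int64(0)), (260, np.int64(-78), np.int64(55), np.int64(1)), (263, np.int64(-82), np.int64(59), np.int64(0)), (266, np.int64(-87), np.int64(63), np.int64(0)), (269, np.int64(-91), np.int64(66), np.int64(0)), (272, np.int64(-96), np.int64(71), np.int64(2)), (275, np.int64(-100), np.int64(75), np.int64(2)), (278, np.int64(-104), np.int64(78), np.int64(1)), (281, np.int64(-108), np.int64(82), np.int64(0))]
226 [(236, np.int64(-99), np.int64(82), np.int64(91)), (239, np.int64(-99), np.int64(81), np.int64(85)), (242, np.int64(-99), np.int64(81), np.int64(79)), (245, np.int64(-99), np.int64(81), np.int64(72)), (248, np.int64(-99), np.int64(81), np.int64(67)), (251, np.int64(-99), np.int64(81), np.int64(59
[... 3217 characters left out ...]
06)), (251, np.int64(-99), np.int64(136), np.int64(101)), (254, np.int64(-99), np.int64(136), np.int64(95)), (257, np.int64(-97), np.int64(135), np.int64(87)), (260, np.int64(-99), np.int64(137), np.int64(84)), (263, np.int64(-97), np.int64(136), np.int64(75)), (266, np.int64(-96), np.int64(135), np.int64(68)), (269, np.int64(-96), np.int64(135), np.int64(61)), (272, np.int64(-96), np.int64(136), np.int64(54)), (275, np.int64(-95), np.int64(135), np.int64(46)), (278, np.int64(-74), np.int64(122), np.int64(7)), (281, np.int64(-76), np.int64(123), np.int64(2))]
[35.90015553 42.37676302 48.78468268] -100.52633602628318 -98.34268138468991
side bracket low [134.228354   135.62895406 137.97337363]
```

Emit:
jog_arm(plan=[0,0,-0.01,0,0,0,0,0,-0.018,0,0,0,0,0,-0.025,0,0,0,0,0,-0.025,0,0,0,0.0003,0.003,-0.025,0,0,0,0.0005,0.005,-0.025,0,0,0,0.0007,0.007,-0.025,0,0,0,0.0009,0.009,-0.025,0,0,0,0.001,0.011,-0.025,0,0,0,0.0012,0.013,-0.025,0,0,0,0.0014,0.015,-0.025,0,0,0,0.0016,0.017,-0.025,0,0,0,0.0018,0.019,-0.025,0,0,0,0.002,0.021,-0.025,0,0,0,0.0022,0.023,-0.025,0,0,0,0.0023,0.0245,-0.025,0,0,0,0.0023,0.0245,-0.025,0,0,0])

```text
clock: 8.3
eef_pos: [637.9, -86.5, -22.4]
eef_rot: [3.142, -0.0, 1.476]
wrist_force: [0.9, -1.3, 0.9]
finger_gap: 40.3
finger_force: 0.7
```

```bash
python3 f.py; python3 -c "
from m import *
meas('top',82,98)"
```

```text
pts 440 tilt -0.0 yaw -0.0 centre [-74.  104.4  53.7] min/max [[-74.9  72.8  16.1]
 [-72.8 136.5  91.8]]
8.35 [637.8247344  -86.48539247 -22.53376883] [ 0.47263317 -0.90773622  0.98369814]
top n 377 z 89.36205978383623 b,e ((-10.37903118133545, 101.73301696777344), (14.798230171203613, 70.67314147949219), 3.86600399017334) b [-19.38156113  -4.72150379]
```

Emit:
jog_arm(plan=[0.0001,0.001,0,0,0,0,0.0002,0.002,0,0,0,0,0.0003,0.003,0,0,0,0,0.0004,0.004,0,0,0,0,0.0005,0.005,0,0,0,0,0.0005,0.005,0,0,0,0,0.0005,0.005,0,0,0,0])

```text
clock: 9.1
eef_pos: [638.4, -81.7, -22.4]
eef_rot: [-3.141, -0.0, 1.476]
wrist_force: [-1.0, -1.0, -0.0]
finger_gap: 39.8
finger_force: 0.4
```

```bash
python3 -c "
from m import *
meas('top',82,98); meas('top',82,98)
s=manip.read_state();print(s['eef_pos'],s['wrist_force'])"
```

```text
top n 307 z 89.45429566503651 b,e ((-3.4644312858581543, 101.75181579589844), (12.942292213439941, 70.2862319946289), 7.416612148284912) b [-12.8072605    0.10866687]
top n 302 z 89.33729422315639 b,e ((-3.4858365058898926, 101.92729187011719), (12.96157455444336, 70.17453002929688), 7.438602924346924) b [-12.8334148    0.11368607]
[638.39537856 -81.76818684 -22.36191998] [-0.1323918  -0.30050131  0.15733497]
```

Emit:
jog_arm(plan=[0.0001,0.001,0,0,0,0,0.0002,0.002,0,0,0,0,0.0002,0.002,0,0,0,0,0.0002,0.002,0,0,0,0])

```text
clock: 9.6
eef_pos: [638.4, -81.6, -22.1]
eef_rot: [-3.142, 0.002, 1.475]
wrist_force: [-2.9, -11.3, 1.8]
finger_gap: 40.0
finger_force: 6.0
```

```bash
cat > g.py <<'E'
from h import *
im,d,P=cloud('top'); M=np.array([541.3,-12.7,0]);b=np.array([.0953,.9954,0]);e=np.array([.9954,-.0957,0])
B=(P-M)@b;E=(P-M)@e;Z=P[...,2]; m=(Z>84)&(Z<95)&(E>60)&(E<145)&(B>-60)&(B<30)
x=np.arange(70,136,4);y=[B[m&(abs(E-t)<2)].max() if (m&(abs(E-t)<2)).any() else np.nan for t in x]
y=np.array(y);print(y.round(1)); g=~np.isnan(y);k=np.polyfit(x[g],y[g],1);print('slope deg',np.degrees(k[0]))
s=manip.read_state();print(s['eef_pos'],s['wrist_force'])
E
python3 g.py
```

```text
[ 0.3 -0.3  0.5  0.1  0.6  0.5 -0.   0.5  0.3 -0.2  0.5  0.3 -0.4  0.5
  0.  -0.4  0.5]
slope deg -0.16746957298733062
[638.39190076 -81.62126462 -22.09187652] [ -2.95729794 -11.75077145   1.04050791]
```

Seated squarely against the fence: flat to 0.2°, pressed at 11 N. Now back off, raise, and tip.

Emit:
jog_arm(plan=[-0.0003,-0.003,0,0,0,0,-0.0006,-0.006,0.005,0,0,0,-0.0006,-0.006,0.03,0,0,0,-0.0006,-0.006,0.055,0,0,0,-0.0006,-0.006,0.064,0,0,0,-0.0006,-0.006,0.064,0,0,0,-0.0002,-0.002,0.064,0,0,0,0.0001,0.001,0.064,0,0,0,0.0004,0.004,0.064,0,0,0,0.0007,0.007,0.064,0,0,0,0.001,0.01,0.064,0,0,0,0.0012,0.013,0.064,0,0,0,0.0015,0.016,0.064,0,0,0])

```text
clock: 10.95
eef_pos: [640.2, -63.6, 41.7]
eef_rot: [3.141, 0.0, 1.476]
wrist_force: [0.1, -2.8, 3.9]
finger_gap: 39.8
finger_force: 1.8
```

```bash
python3 -c "
from f import *
import numpy as np
im=face((-80,10),(20,110))
cv2.imwrite('pics/s5.png',cv2.resize(im[150:310,180:340,::-1],(600,600)))"
```

```text
pts 859 tilt 17.4 yaw 1.0 centre [-36.  103.1  55.5] min/max [[-47.   74.3  21.8]
 [-22.4 137.1 101. ]]
```

View pics/s5.png

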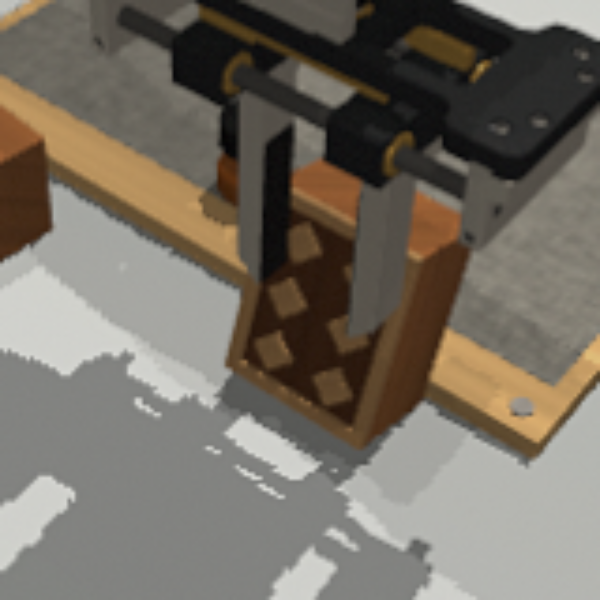

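The block leans 17° over the fence, square, with its foot edge from (230,365) to (360,445). I'll keep pushing.

Emit:
jog_arm(plan=[0.0003,0.003,0,0,0,0,0.0006,0.006,0,0,0,0,0.0009,0.009,0,0,0,0,0.0011,0.0115,0,0,0,0,0.0013,0.0135,0,0,0,0,0.0015,0.0155,0,0,0,0,0.0017,0.0175,0,0,0,0,0.0019,0.0195,0,0,0,0,0.0021,0.0215,0,0,0,0,0.0023,0.0235,0,0,0,0,0.0025,0.0255,0,0,0,0,0.0027,0.028,0,0,0,0,0.0027,0.028,0,0,0,0,0.0027,0.028,0,0,0,0])

```text
clock: 12.4
eef_pos: [642.7, -35.7, 41.5]
eef_rot: [-3.141, -0.0, 1.476]
wrist_force: [-0.8, 0.1, 0.9]
finger_gap: 39.9
finger_force: 0.0
```

```bash
python3 -c "
from f import *
im,d=camera('scene')
cv2.imwrite('pics/s6.png',cv2.resize(im[150:310,180:340,::-1],(600,600)))"
```

```text
(no output)
```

View pics/s6.png

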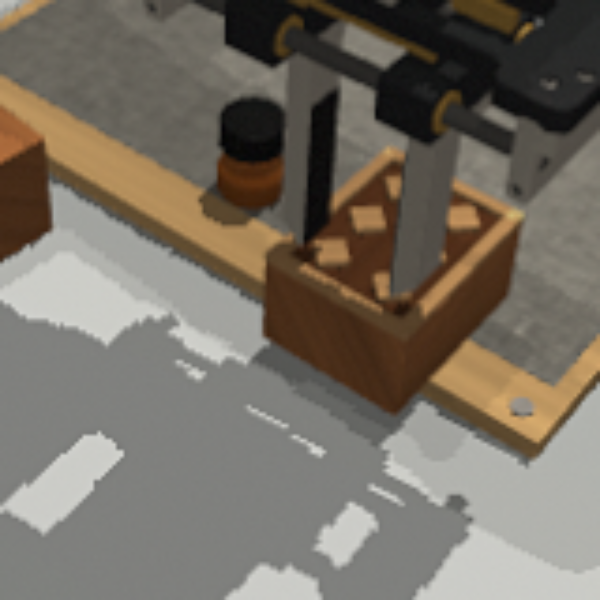

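The block lies flat, carved face up, with its foot end (265,255)–(405,330) overhanging the fence and the jar undisturbed. I'll raise the arm straight up and back, then measure.

Emit:
jog_arm(plan=[0,0,0.03,0,0,0,0,0,0.07,0,0,0,-0.01,-0.03,0.1,0,0,0,-0.02,-0.08,0.1,0,0,0,-0.03,-0.13,0.1,0,0,0,-0.04,-0.18,0.1,0,0,0,-0.05,-0.23,0.1,0,0,0,-0.06,-0.28,0.1,0,0,0,-0.07,-0.3,0.1,0,0,0,-0.07,-0.3,0.1,0,0,0,-0.07,-0.3,0.1,0,0,0])

```text
clock: 13.55
eef_pos: [572.6, -335.9, 141.5]
eef_rot: [-3.141, -0.0, 1.475]
wrist_force: [0.2, -0.2, 0.4]
finger_gap: 40.2
finger_force: 0.0
```

```bash
python3 -c "
from m import *
meas('top',54,72); meas('top',54,68,(380,500,-100,0)); meas('top',50,62,(520,575,0,70))
s=manip.read_state();print(s['eef_pos'],s['wrist_force'])"
```

```text
top n 2820 z 59.6853072817828 b,e ((19.01209831237793, 101.93003845214844), (90.2602310180664, 71.60393524169922), 0.005271140486001968) b [-25.51264429  63.65832605]
top n 1726 z 57.36012504608624 b,e ((-48.173065185546875, -94.6657485961914), (49.575008392333984, 70.32514190673828), 6.436502456665039) b [-74.45111885 -21.56660034]
top n 377 z 56.27007507162705 b,e ((45.72116470336914, 3.7791080474853516), (30.442138671875, 30.85711097717285), 8.107574462890625) b [30.55453021 60.51484001]
[ 573.36704955 -334.63768779  141.76313755] [0.18281576 0.63864958 1.00646367]
```

```bash
python3 -c "
from cell import manip
print(manip.sign_off())"
```

```text
the job is handed in; nothing more can be done
None
```

The tall block lies flat on its back on the board, carved face up and square to the edge, its foot about 26 mm before the edge (limit 35 mm); the short block measured unmoved, the jar showed no sign of being disturbed (its start position was not measured), and the job is handed in at about 14 s. My first push was too high, because the fingertips sat about 34 mm above the reported height; it leaned the block 31° before I eased it upright and seated it squarely.

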